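# Line turned parts up by diameter on the inspection rail

### The arm

A 6-joint arm with a two-finger parallel gripper is mounted at the origin on a cart in front of the work surface, level with it; the furniture and walls round the work are solid. World frame = base frame: x ahead of the robot, y to its left, z up, the work surface at z = 0. Lengths are in mm, angles in degrees, forces in N, time in s.
With the tool pointing down it reaches from about 400 to 825 mm from the base axis. Payload 7 kg.
Tool frame: the origin (TCP) lies at the very end of the fingers, on their centre line; the grasp point (between the pads) lies 19 mm behind it; z points along the fingers, y is the line along which they close (so a half turn about z gives the same grasp; the last joint's range is limited). The gripper opens to 88 mm and grips with 3 to 60 N. Pads are 19 mm wide; open, the fingers measure 130 mm over their backs; the gripper's body (78 mm by 193 mm) begins 47 mm behind the grasp point.
Start: joints at [86.35, 20.546, 0.682, 0, -70.136, -16.507], TCP at [232.604, 633.633, 226.561] pointing down, gripper open.
Joint ranges: [-176.03, 176.03], [-82.01, 121.73], [-58.28, 71.71], [-173.87, 95.51], [-174.79, -0.11], [-173.66, 173.66]. Speed limits (degrees/s): [136.94, 136.94, 172.46, 180, 180, 180].

### API

Orientations are given as a 3x3 rotation matrix whose columns are the frame's x, y, z axes.
In Python, from rig import env gives the robot as it stands.
- The arm moves only by the tool drive_tool, never from a script. Its argument "deltas" is a list that holds one entry, the list of rows, each a list of 4 numbers: the shift along the tool's x, y, z in m, then the turn about the tool's z in rad. A call has 1 to 8 rows; each row shifts and turns the commanded pose from where the row before left it, along the tool's axes as they then stand; what a row does not reach is not made up. A row lasts 1/10 s, in which the tool goes at most 50 mm and 8.59 degrees, less where a joint would pass 70% of its speed; a pose out of reach is approached as far as the arm can. A call with a gripper value outside its range is refused whole. "fingers" is the gripper command: -1 is shut, 1 is fully open, values between are in proportion, set as the call begins (left out, the last holds). The fingers move at their own pace and stop on an object; "newtons" is the grip in N (left out, the last holds). Time passes only in rows, so rows that do not move let the fingers close. It gives the time, the measured TCP pose, the force, the opening and the grip force at its end, in the units of the state.
- env.sense(): the state, without advancing time (a new reading comes with each control period).
- env.read_camera(name): name is "scene" or "top" or "wrist"; returns a dict with "img" (400x640x3 uint8, red, green, blue), "z_map" (400x640 float32, mm along the optical axis (not along the pixel's ray), 0 where there is no reading), "camera_matrix" (3x3 intrinsics, pixels), "R" (3x3) and "t" (3): a world point X has camera coordinates R X + t. Camera axes: x right, y down, z forward; pixel columns grow to the right and rows downward; lengths in mm; the calibration is good to about 2 mm. A picture is of the moment at which its call begins.
- env.hand_in(): hands the job in; it is judged then, once.
Trained networks look in a picture, given as the dict that the camera call returned (one of the last four; its "shot" number tells which), for a name from the list of things; names that differ only in an ending like _2 or _b are one class to them, and where a whole thing is asked for, a point or a joint stands for the part that bears it (a point fixed in the world has none). Each returns a list of dicts, best first, with "p" (0 to 1); they miss things now and then, are a little off and sometimes report something else, mostly with a low value. They report only what shows in the picture. A call takes as long as a camera call. They do not tell look-alikes from the thing itself.
- env.spot_in(label, picture): "bbox" ([left, top, right, bottom] in pixels, round what is visible of it).
- env.tip_of(label, picture): "position" ([column, row] in pixels: a listed point, or the origin of a listed thing).
The state is a dict: "clock": time; "qpos": joint angles; "dq": joint speeds; "joint_torque": joint torques, N m; "tcp_pos": TCP position; "tool_rot": TCP orientation; "ft_force": force on the tool from outside, world axes, zero at the start; "torque": the same for the moment, N m; "gripper_width": finger opening in mm; "finger_force": force on a finger pad.
Only numpy, scipy, OpenCV 4.12 (cv2) and the standard library are available. Lean on these libraries where they do the work, as an engineer would, in place of code of your own. Each camera call takes 0.05 s, during which the arm holds its last target. There are 200 camera calls.

### The job

Set out the four turned parts (flange, black ring, steel ring, bushing) on the aluminium inspection rail, one in the middle of each round cork pad, in order of outside diameter: the widest on the pad next to the black loupe, then step by step down to the narrowest on the pad next to the V-block. Let each lie flat, the same way up as it started, and leave the gear where it is.

Things in the scene. Friction and masses are not known exactly. Their poses are not given: they have to be found in the camera images.
- flange_mid (a point): Steel flange lying on the bench: a round plate 64 mm across and 11 mm thick with bolt holes, and on top of it a central hub 34 mm across, up to 26 mm height. The hub can be gripped from above. Loose; this point is on its axis half-way up, 13 mm above its underside. z axis up.
- ring_gauge_25_mid (a point): Black plain ring (ring gauge), 53 mm outside diameter, 16 mm high, lying flat; its bore cannot be entered by fingers. Loose; this point is on its axis half-way up, 8 mm above its underside. z axis up.
- ring_gauge_16_mid (a point): Steel plain ring (ring gauge), 42 mm outside diameter, 14 mm high, lying flat; its bore cannot be entered by fingers. Loose; this point is on its axis half-way up, 7 mm above its underside. z axis up.
- bushing_mid (a point): Yellow bronze bushing, 22 mm high, standing on its 29 mm wide collar, narrower above (grip it low down); outside diameter 29 mm. Loose; this point is on its axis half-way up, 11 mm above its underside. z axis up.
- pad_1: Round cork pad, 70 mm across and 3 mm thick, fixed on the rail; one of four in a row about 86 mm apart, pad_1 to pad_4 in order along the rail (no marking). Origin at the centre of its underside; its top is 3 mm above that and 11 mm above the bench. x axis across the rail, y axis along it from pad_1 towards pad_4. The rail itself is a fixed aluminium bar 460 x 78 x 8 mm.
- pad_2: Round cork pad, 70 mm across and 3 mm thick, fixed on the rail; one of four in a row about 86 mm apart, pad_1 to pad_4 in order along the rail (no marking). Origin at the centre of its underside; its top is 3 mm above that and 11 mm above the bench. x axis across the rail, y axis along it from pad_1 towards pad_4. 
- pad_3: Round cork pad, 70 mm across and 3 mm thick, fixed on the rail; one of four in a row about 86 mm apart, pad_1 to pad_4 in order along the rail (no marking). Origin at the centre of its underside; its top is 3 mm above that and 11 mm above the bench. x axis across the rail, y axis along it from pad_1 towards pad_4. 
- pad_4: Round cork pad, 70 mm across and 3 mm thick, fixed on the rail; one of four in a row about 86 mm apart, pad_1 to pad_4 in order along the rail (no marking). Origin at the centre of its underside; its top is 3 mm above that and 11 mm above the bench. x axis across the rail, y axis along it from pad_1 towards pad_4. 
- loupe: Black eye loupe, 37 mm across, 34 mm high, fixed upright on one end of the rail, about 76 mm beyond the last pad there: it marks the end where the widest part goes. It may stand at either end; a steel V-block (60 x 35 mm, 30 mm high, fixed) is on the other. Origin at the centre of its underside, which is 8 mm above the bench.
- gear_mid (a point): Steel spur gear, 49 mm across, with a hub, 19 mm high; loose, lies among the parts, not part of the job: it must stay where it is. This point is on its axis 9.5 mm above its underside.
Not all that is in view belongs to the job. What is shaped like the part that bears ring_gauge_25_mid but blue, orange or yellow is not meant.

How it is judged (in metres and radians):
At the end, for the whole second after the job is handed in: Counting from the pad next to the loupe, the flange, the black ring, the steel ring and the bushing lie on one pad each, each centred on its pad to within 12 mm, flat on it (within 4 mm in height and 0.12 rad), same way up as at the start, and at rest; the gear is within 20 mm of where it was (((horizontal distance between loupe and pad_1 below 0.12 m and horizontal distance between flange_mid and pad_1 below 0.012 m and z of flange_mid in the frame of pad_1 below 0.02 m and angle between each of flange_mid, ring_gauge_25_mid, ring_gauge_16_mid, bushing_mid's own z axis and vertical below 0.12 rad and horizontal distance between ring_gauge_25_mid and pad_2 below 0.012 m and z of ring_gauge_25_mid in the frame of pad_2 below 0.015 m and horizontal distance between ring_gauge_16_mid and pad_3 below 0.012 m and z of ring_gauge_16_mid in the frame of pad_3 below 0.014 m and horizontal distance between bushing_mid and pad_4 below 0.012 m and z of bushing_mid in the frame of pad_4 below 0.018 m) or (horizontal distance between loupe and pad_4 below 0.12 m and horizontal distance between flange_mid and pad_4 below 0.012 m and z of flange_mid in the frame of pad_4 below 0.02 m and angle between each of flange_mid, ring_gauge_25_mid, ring_gauge_16_mid, bushing_mid's own z axis and vertical below 0.12 rad and horizontal distance between ring_gauge_25_mid and pad_3 below 0.012 m and z of ring_gauge_25_mid in the frame of pad_3 below 0.015 m and horizontal distance between ring_gauge_16_mid and pad_2 below 0.012 m and z of ring_gauge_16_mid in the frame of pad_2 below 0.014 m and horizontal distance between bushing_mid and pad_1 below 0.012 m and z of bushing_mid in the frame of pad_1 below 0.018 m)) and linear speed of each of flange, ring_gauge_25, ring_gauge_16, bushing below 0.01 m/s and distance of gear_mid from where it was at the start of the episode below 0.02 m); the robot touches nothing.
It fails at once if the gear is moved by more than 20 mm (distance of gear_mid from where it was at the start of the episode above 0.02 m).
It also fails if it takes over 90 s, if anything falls off the work surface, if the arm or the gripper's body presses on something with over 40 N, if the wrist force passes 120 N, or if a joint passes its speed limit or range.

## Working session

There is one attempt and no reset: what is moved stays moved. The work goes in short steps, Python scripts to look and compute and a tool call to move; the robot and the scene stay as the last step left them, time stands still between calls to the robot, and variables do not carry over. Pictures are saved under pics/ and viewed, at most 14 in all, crops included, and the job is handed in when it is done.

Besides the shell and the picture viewer there is one more tool, called after "Call:" by a JSON object that holds its "method" and its "body", one argument or row to a line. drive_tool: Moves the arm, as the interface text tells. Its arguments: {"type":"object","properties":{"deltas":{"type":"array","items":{"type":"array","items":{"type":"array","items":{"type":"number"}}}},"fingers":{"type":"number"},"newtons":{"type":"number"}},"required":["deltas"]}

```bash
mkdir -p pics
cat > h.py <<'E'
import numpy as np, cv2
from rig import env
def world(p,u,v,z=None):
    K,R,t=p["camera_matrix"],np.array(p["R"]),np.array(p["t"])
    K=np.array(K); ray=np.linalg.inv(K)@[u,v,1.]
    if z is None:
        r,c=int(round(v)),int(round(u)); d=p["z_map"][max(r-2,0):r+3,max(c-2,0):c+3]; d=d[d>0]
        if len(d)==0: return None
        return R.T@(ray*np.median(d)-t)
    o=-R.T@t; d=R.T@ray
    return o+d*(z-o[2])/d[2]
Z={"flange_mid":13,"ring_gauge_25_mid":8,"ring_gauge_16_mid":7,"bushing_mid":11,"gear_mid":9.5,"pad_1":8,"pad_2":8,"pad_3":8,"pad_4":8,"loupe":8}
def save(p,n,crop=None,s=1):
    im=p["img"][...,::-1]
    if crop: a,b,c,d=crop; im=im[b:d,a:c]
    cv2.imwrite("pics/"+n,cv2.resize(im,None,fx=s,fy=s,interpolation=cv2.INTER_CUBIC))
E
python3 - <<'E'
from h import *
s=env.sense(); print(s["tcp_pos"],np.round(s["tool_rot"],3).tolist(),s["gripper_width"],s["clock"])
for n in["top","scene"]:
    p=env.read_camera(n); save(p,n+"0.png")
    print(n,np.round(-np.array(p["R"]).T@p["t"]))
    for l,z in Z.items():
        if l in("pad_2","pad_3","pad_4"):continue
        for d in env.tip_of(l,p)[:5]:
            u,v=d["position"]; print(l,round(d["p"],2),np.round([u,v]),np.round(world(p,u,v,z)),np.round(world(p,u,v)) if world(p,u,v) is not None else None)
E
```

```text
[232.44304609 633.20807263 225.64871267] [[0.939, -0.345, -0.0], [-0.345, -0.939, -0.002], [0.0, 0.002, -1.0]] 87.80557523860594 0.0
top [ 387.   21. 1211.]
flange_mid 0.95 [259. 176.] [679. 187.  13.] [680. 188.   6.]
ring_gauge_25_mid 0.82 [397. 188.] [ 645. -194.    8.] [ 646. -195.    1.]
ring_gauge_25_mid 0.77 [422. 149.] [ 756. -268.    8.] [ 758. -270.    1.]
ring_gauge_25_mid 0.75 [324. 181.] [666.   9.   8.] [665.   9.  12.]
ring_gauge_25_mid 0.64 [427. 184.] [ 655. -277.    8.] [ 657. -278.    2.]
ring_gauge_25_mid 0.51 [451. 203.] [ 601. -341.    8.] [ 601. -340.   12.]
ring_gauge_16_mid 0.61 [292. 197.] [622.  96.   7.] [623.  96.   2.]
bushing_mid 0.61 [218. 203.] [604. 300.  11.] [605. 300.   7.]
gear_mid 0.71 [363. 200.] [612. -98.  10.] [611. -97.  16.]
pad_1 0.76 [228. 247.] [484. 267.   8.] [484. 266.  11.]
pad_1 0.68 [258. 252.] [469. 186.   8.] [469. 186.  10.]
pad_1 0.65 [291. 253.] [468.  98.   8.] [467.  98.  12.]
pad_1 0.64 [324. 259.] [450.  11.   8.] [450.  11.  11.]
loupe 0.67 [349. 264.] [438. -56.   8.] [437. -54.  40.]
scene [ 78. 681. 847.]
flange_mid 0
[... 251 characters left out ...]
 [658.  10.  13.]
ring_gauge_25_mid 0.59 [296. 220.] [616.  94.   8.] [612.  98.  14.]
ring_gauge_25_mid 0.58 [336. 134.] [ 761. -258.    8.] [ 754. -249.   16.]
ring_gauge_16_mid 0.47 [296. 219.] [618.  92.   7.] [616.  94.  10.]
bushing_mid 0.47 [241. 269.] [608. 291.  11.] [606. 291.  13.]
bushing_mid 0.29 [306. 195.] [652.  12.  11.] [650.  14.  13.]
gear_mid 0.37 [284. 291.] [494. 272.  10.] [494. 273.  10.]
pad_1 0.74 [283. 292.] [495. 276.   8.] [493. 277.  10.]
pad_1 0.73 [345. 250.] [463.  94.   8.] [462.  96.  10.]
pad_1 0.58 [366. 230.] [460.  11.   8.] [459.  12.  10.]
pad_1 0.57 [316. 270.] [476. 184.   8.] [475. 185.  10.]
loupe 0.8 [391. 219.] [432. -61.   8.] [426. -48.  23.]
```

Run:
```python
from h import *
p=env.read_camera("top"); save(p,"c1.png",(190,120,470,310),2.8)
```

```text
(no output)
```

View pics/c1.png

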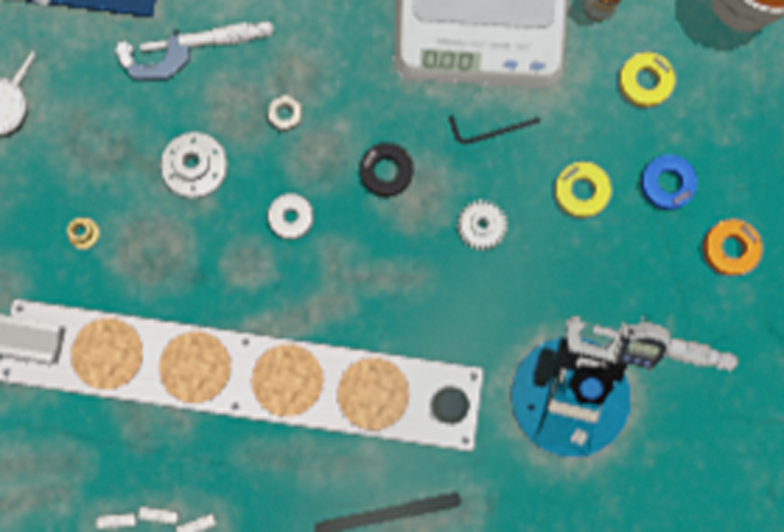

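View pics/scene0.png

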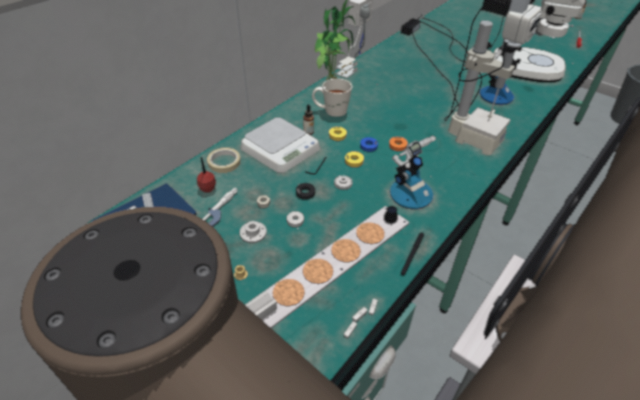

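The top crop shows the loupe at crop pixel (450,404), at the low-y end. The pads are at (373,394), (287,380), (195,367) and (106,352), and the V-block is at (30,338). The black ring candidates are black (386,169), yellow (583,188), yellow (648,79), blue (669,180) and orange (733,247). Only the black one at (386,169) fits the description. The parts are the flange (193,163), the steel ring (291,216) (the thing at (285,112) is a small nut) and the bushing (82,232). The gear is at (483,223).

The scene view agrees with this layout. Next I'll turn the tool so it closes across the rail and move above the parts.

Call:
{"method": "drive_tool", "body": {
  "deltas": [
    [[0, 0, 0, 0.135], [0, 0, 0, 0.135], [0, 0, 0, 0.135], [0, 0, 0, 0.135], [0, 0, 0, 0.135], [0, 0, 0, 0.135], [0, 0, 0, 0.135], [0, 0, 0, 0.135]]
  ]
}}

```text
clock: 1.65
tcp_pos: [232.6, 633.7, 226.6]
tool_rot: [[0.133, -0.991, -0.0], [-0.991, -0.133, 0.0], [-0.0, 0.0, -1.0]]
ft_force: [0.8, -0.4, -0.3]
gripper_width: 87.8
finger_force: 0.0
```

Call:
{"method": "drive_tool", "body": {
  "deltas": [
    [[0, 0, 0, 0.135], [0, 0, 0, 0.135], [0.032, -0.034, -0.006, 0], [0.032, -0.034, -0.006, 0], [0.032, -0.034, -0.006, 0], [0.032, -0.034, -0.006, 0], [0.032, -0.034, -0.006, 0], [0.032, -0.034, -0.006, 0]]
  ]
}}

```text
clock: 2.45
tcp_pos: [410.7, 415.1, 263.1]
tool_rot: [[-0.13, -0.991, 0.0], [-0.991, 0.13, 0.001], [-0.001, -0.0, -1.0]]
ft_force: [0.6, 0.8, 0.0]
gripper_width: 87.9
finger_force: 0.0
```

Call:
{"method": "drive_tool", "body": {
  "deltas": [
    [[0.032, -0.034, -0.006, 0], [0.032, -0.034, -0.006, 0], [0.032, -0.034, -0.006, 0], [0.032, -0.034, -0.006, 0], [0.032, -0.034, -0.006, 0], [0.032, -0.034, -0.006, 0], [0.032, -0.034, -0.006, 0], [0, 0, 0, 0]]
  ]
}}

```text
clock: 3.25
tcp_pos: [619.3, 159.2, 304.8]
tool_rot: [[-0.135, -0.991, 0.001], [-0.991, 0.135, -0.001], [0.001, -0.001, -1.0]]
ft_force: [0.4, 0.5, 0.4]
gripper_width: 87.7
finger_force: 0.0
```

Run:
```python
from h import *
p=env.read_camera("wrist"); save(p,"w1.png")
print(np.round(-np.array(p["R"]).T@p["t"]),np.round(p["R"],2).tolist())
for l,z in Z.items():
    if l in("pad_2","pad_3","pad_4"):continue
    for d in env.tip_of(l,p)[:4]:
        u,v=d["position"]; print(l,round(d["p"],2),np.round([u,v]),np.round(world(p,u,v,z),1))
p=env.read_camera("top")
hsv=cv2.cvtColor(p["img"],cv2.COLOR_RGB2HSV)
def seg(name,c,r,m,z):
    k=np.zeros(m.shape,np.uint8); cv2.circle(k,c,r,255,-1)
    m=cv2.bitwise_and(m,k); n,l,s,ce=cv2.connectedComponentsWithStats(m)
    i=1+np.argmax(s[1:,4]); pts=cv2.findNonZero((l==i).astype(np.uint8))
    (u,v),rad=cv2.minEnclosingCircle(pts); print(name,np.round([u,v],1),"diam",round(2*rad*2.53,1),np.round(world(p,u,v,z),1))
br=cv2.inRange(hsv,(5,60,90),(25,255,255))
for i,c in enumerate([(323,261),(292,256),(260,251),(228,246)]): seg("pad"+str(i),c,16,br,11)
seg("black",(328,180),16,cv2.inRange(hsv,(0,0,0),(180,255,75)),14)
wh=cv2.inRange(hsv,(0,0,120),(180,60,255))
seg("flange",(259,178),16,wh,11); seg("steel",(294,197),13,wh,12)
seg("bushing",(219,203),9,cv2.inRange(hsv,(12,90,90),(32,255,255)),11)
```

```text
[609.  79. 463.] [[-0.99, 0.14, -0.0], [0.13, 0.95, 0.3], [0.04, 0.3, -0.95]]
flange_mid 0.78 [279. 189.] [678.1 190.9  13. ]
ring_gauge_25_mid 0.88 [261.  30.] [ 6.673e+02 -4.000e-01  8.000e+00]
ring_gauge_16_mid 0.77 [308. 108.] [624.9  93.4   7. ]
bushing_mid 0.91 [343. 257.] [605.4 300.8  11. ]
pad_1 0.9 [439.  94.] [462.9  98.9   8. ]
pad_1 0.88 [433. 162.] [474.3 183.3   8. ]
pad_1 0.76 [425. 225.] [488.2 269.5   8. ]
pad_1 0.72 [449.  13.] [448.4  11.4   8. ]
loupe 0.71 [427. 224.] [485.9 268.5   8. ]
pad0 [322.7 260.3] diam 65.1 [447.5  13.3  11. ]
pad1 [292.1 255.5] diam 64.2 [460.7  95.   11. ]
pad2 [259.1 250.7] diam 64.7 [473.9 183.6  11. ]
pad3 [227.6 245.6] diam 65.3 [487.9 268.6  11. ]
black [327.3 180.5] diam 47.7 [ 6.659e+02 -4.000e-01  1.400e+01]
flange [261.5 177.5] diam 79.4 [675.6 181.6  11. ]
steel [293.2 196.7] diam 41.7 [621.   93.3  12. ]
bushing [218. 207.] diam 0.0 [593.2 298.6  11. ]
```

View pics/w1.png

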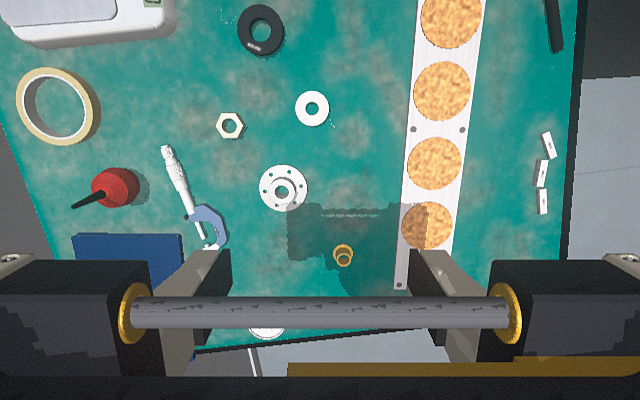

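The wrist view shows the black ring (261,30), steel ring (312,108), flange (283,188) and bushing (343,255). The pads are at (451,14), (441,92), (434,163) and (426,225). The networks and the top-camera fits agree on these. The flange goes first.

Call:
{"method": "drive_tool", "body": {
  "deltas": [
    [[-0.0063, -0.0083, 0.03, 0], [-0.0063, -0.0083, 0.03, 0], [-0.0063, -0.0083, 0.03, 0], [-0.0063, -0.0083, 0.03, 0], [-0.0063, -0.0083, 0.03, 0], [-0.0063, -0.0083, 0.03, 0], [0, 0, 0, 0]]
  ],
  "fingers": 0.4,
  "newtons": 25
}}

```text
clock: 4.4
tcp_pos: [668.5, 194.5, 119.3]
tool_rot: [[-0.13, -0.991, -0.007], [-0.991, 0.13, -0.003], [0.004, 0.007, -1.0]]
ft_force: [-1.5, -0.0, -0.5]
gripper_width: 61.3
finger_force: 0.0
```

Run:
```python
from h import *
s=env.sense();print(s["tcp_pos"],s["gripper_width"])
p=env.read_camera("wrist"); save(p,"w2.png")
for l in["flange_mid","ring_gauge_16_mid"]:
    for d in env.tip_of(l,p)[:2]:
        u,v=d["position"]; print(l,round(d["p"],2),np.round([u,v]),np.round(world(p,u,v,Z[l]),1))
```

```text
[668.54801351 194.46785527 119.28738657] 61.3287152313467
flange_mid 0.62 [314. 201.] [672.6 193.   13. ]
ring_gauge_16_mid 0.93 [365.  61.] [622.7  96.    7. ]
```

View pics/w2.png

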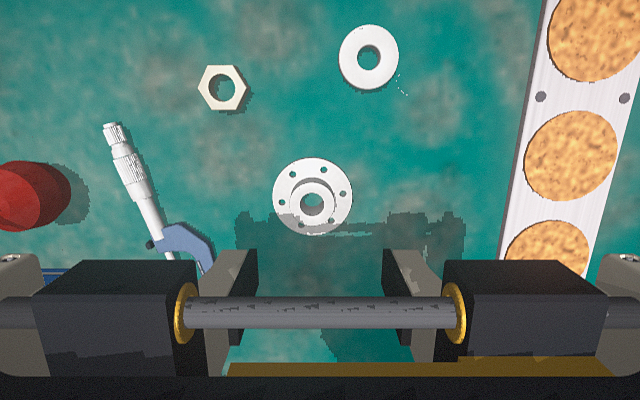

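The wrist view shows the flange between the fingers' lines, with its hub at (313,198), and the micrometer clear on the left. Descending onto the hub.

Call:
{"method": "drive_tool", "body": {
  "deltas": [
    [[0.0045, -0.005, 0.03, 0], [0, 0, 0.03, 0], [0, 0, 0.02, 0], [0, 0, 0.01, 0], [0, 0, 0.006, 0], [0, 0, 0, 0], [0, 0, 0, 0]]
  ]
}}

```text
clock: 5.25
tcp_pos: [676.0, 189.8, 30.2]
tool_rot: [[-0.13, -0.991, 0.002], [-0.991, 0.13, 0.001], [-0.001, -0.002, -1.0]]
ft_force: [0.6, 0.5, -0.8]
gripper_width: 61.7
finger_force: 0.0
```

Call:
{"method": "drive_tool", "body": {
  "deltas": [
    [[0, 0.002, 0.008, 0], [0, 0, 0.007, 0], [0, 0, 0, 0], [0, 0, 0, 0]]
  ]
}}

```text
clock: 5.65
tcp_pos: [673.0, 189.5, 13.2]
tool_rot: [[-0.131, -0.991, -0.001], [-0.991, 0.131, -0.0], [0.001, 0.001, -1.0]]
ft_force: [0.6, -0.8, 0.5]
gripper_width: 61.3
finger_force: 0.0
```

Call:
{"method": "drive_tool", "body": {
  "deltas": [
    [[0, 0, 0, 0], [0, 0, 0, 0], [0, 0, 0, 0], [0, 0, 0, 0], [0, 0, 0, 0], [0, 0, 0, 0]]
  ],
  "fingers": -1,
  "newtons": 25
}}

```text
clock: 6.25
tcp_pos: [673.3, 189.6, 13.7]
tool_rot: [[-0.131, -0.991, 0.0], [-0.991, 0.131, 0.0], [-0.0, -0.0, -1.0]]
ft_force: [-0.2, 1.0, 0.5]
gripper_width: 32.7
finger_force: 25.0
```

Call:
{"method": "drive_tool", "body": {
  "deltas": [
    [[0, 0, -0.02, 0], [0, 0, -0.03, 0], [0, 0, -0.02, 0], [0.01, 0.01, 0, 0], [0.02, 0.02, 0, 0], [0, 0, 0, 0]]
  ]
}}

```text
clock: 6.85
tcp_pos: [635.8, 161.6, 82.6]
tool_rot: [[-0.132, -0.991, -0.004], [-0.991, 0.132, -0.001], [0.002, 0.004, -1.0]]
ft_force: [0.3, 0.5, -4.2]
gripper_width: 32.8
finger_force: 25.0
```

Run:
```python
from h import *
s=env.sense();print(s["tcp_pos"],s["gripper_width"],s["finger_force"],s["ft_force"])
p=env.read_camera("wrist"); save(p,"w3.png")
```

```text
[635.82081494 161.61428716  82.6456053 ] 32.77490018063114 24.997824240221433 [ 0.33301425  0.51595666 -4.20522559]
```

View pics/w3.png

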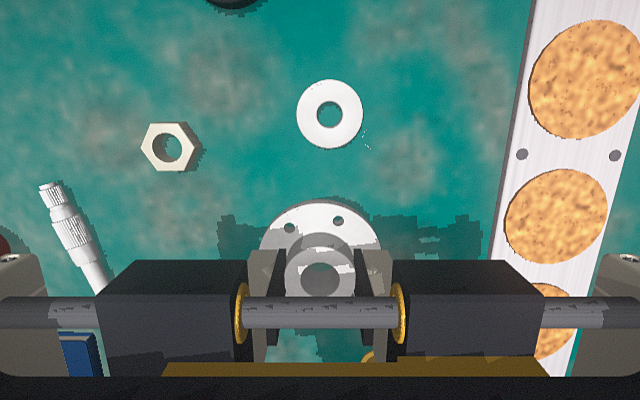

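The flange is held by its hub, with the bore at (320,281). I'll check the in-hand offset.

Run:
```python
from h import *
s=env.sense();p=env.read_camera("wrist")
print(s["tcp_pos"],world(p,320,281,s["tcp_pos"][2]+12.3))
m=cv2.cvtColor(p["img"],cv2.COLOR_RGB2HSV)
d=p["z_map"]
R,t,K=map(np.array,(p["R"],p["t"],p["camera_matrix"]))
v,u=np.nonzero((d>0)); ray=np.linalg.inv(K)@np.array([u,v,np.ones(len(u))]); X=R.T@(ray*d[v,u]-t[:,None])
zt=s["tcp_pos"][2]-13.2
k=(abs(X[2]-(zt+11))<4)&(np.hypot(X[0]-s["tcp_pos"][0],X[1]-s["tcp_pos"][1])<60)
Y=X[:2,k]; print(k.sum(),Y.min(1),Y.max(1))
```

```text
[637.49860336 162.54689092  82.95714142] [638.06716019 164.70231239  95.25714142]
3387 [606.63925196 131.62171927] [667.44608688 185.22339909]
```

Call:
{"method": "drive_tool", "body": {
  "deltas": [
    [[0.025, 0.025, 0, 0], [0.03, 0.029, 0, 0], [0.03, 0.029, 0, 0], [0.03, 0.029, 0, 0], [0.03, 0.029, 0, 0], [0.02, 0.019, 0, 0], [0.01, 0.009, 0, 0], [0, 0, 0, 0]]
  ]
}}

```text
clock: 7.75
tcp_pos: [448.3, 11.7, 83.8]
tool_rot: [[-0.131, -0.991, -0.0], [-0.991, 0.131, 0.0], [-0.0, 0.0, -1.0]]
ft_force: [1.0, -0.6, -3.1]
gripper_width: 33.0
finger_force: 25.0
```

Call:
{"method": "drive_tool", "body": {
  "deltas": [
    [[0, 0, 0.01, 0], [0, 0, 0.01, 0], [0, 0, 0, 0], [0, 0, 0, 0]]
  ]
}}

```text
clock: 8.15
tcp_pos: [449.1, 12.5, 62.7]
tool_rot: [[-0.13, -0.991, -0.002], [-0.991, 0.13, -0.001], [0.001, 0.002, -1.0]]
ft_force: [0.4, 0.6, -3.4]
gripper_width: 32.5
finger_force: 25.0
```

Run:
```python
from h import *
s=env.sense();print(s["tcp_pos"])
p=env.read_camera("wrist");save(p,"w4.png")
for n in ("wrist","top"):
    p=env.read_camera(n)
    for d in env.tip_of("pad_1",p)[:5]: print(n,round(d["p"],2),np.round(d["position"]),np.round(world(p,*d["position"],8),1))
```

```text
[449.10316299  12.48032465  62.69515756]
wrist 0.7 [319. 338.] [461.5  97.8   8. ]
top 0.83 [227. 244.] [491.6 271.2   8. ]
top 0.54 [262. 253.] [467.4 177.2   8. ]
```

View pics/w4.png

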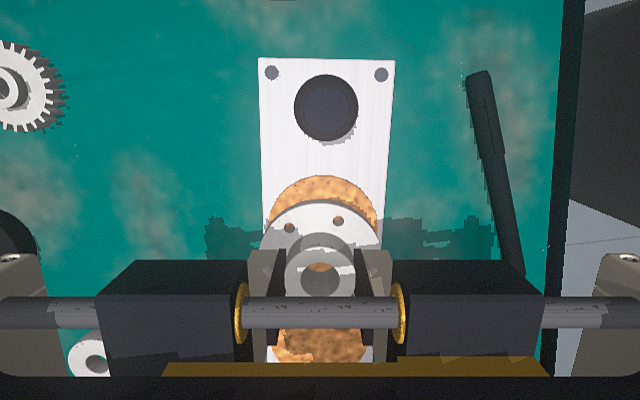

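The flange lines up over the pad beside the loupe (pad u 270–379, flange 261–382). Lowering and releasing.

Call:
{"method": "drive_tool", "body": {
  "deltas": [
    [[0, 0, 0.015, 0], [0, 0, 0.012, 0], [0, 0, 0.007, 0], [0, 0, 0.003, 0], [0, 0, 0, 0], [0, 0, 0, 0]]
  ]
}}

```text
clock: 9.0
tcp_pos: [449.5, 12.5, 27.0]
tool_rot: [[-0.13, -0.991, 0.001], [-0.991, 0.13, 0.0], [-0.0, -0.001, -1.0]]
ft_force: [-0.1, -0.5, -4.8]
gripper_width: 32.6
finger_force: 25.0
```

Call:
{"method": "drive_tool", "body": {
  "deltas": [
    [[0, 0, 0, 0], [0, 0, 0, 0], [0, 0, 0, 0], [0, 0, 0, 0]]
  ],
  "fingers": 0.2
}}

```text
clock: 9.4
tcp_pos: [449.5, 12.5, 26.9]
tool_rot: [[-0.13, -0.991, 0.001], [-0.991, 0.13, 0.0], [-0.0, -0.001, -1.0]]
ft_force: [-0.2, -0.1, 0.3]
gripper_width: 51.9
finger_force: 0.0
```

Call:
{"method": "drive_tool", "body": {
  "deltas": [
    [[0, 0, -0.02, 0], [0, 0, -0.04, 0], [0, 0, -0.03, 0], [0, 0, 0, 0]]
  ],
  "fingers": 0.7
}}

```text
clock: 9.8
tcp_pos: [451.8, 13.3, 120.7]
tool_rot: [[-0.13, -0.992, 0.007], [-0.992, 0.13, 0.003], [-0.003, -0.007, -1.0]]
ft_force: [0.1, 0.8, 0.4]
gripper_width: 73.3
finger_force: 0.0
```

Call:
{"method": "drive_tool", "body": {
  "deltas": [
    [[-0.003, -0.03, 0, 0], [-0.003, -0.045, 0, 0], [-0.003, -0.047, 0, 0], [-0.003, -0.045, 0, 0], [-0.003, -0.035, 0, 0], [0, -0.015, 0, 0], [0, 0, 0, 0], [0, 0, 0, 0]]
  ]
}}

```text
clock: 10.6
tcp_pos: [665.4, -1.3, 115.5]
tool_rot: [[-0.131, -0.991, -0.002], [-0.991, 0.131, -0.0], [0.0, 0.002, -1.0]]
ft_force: [-0.2, 0.3, -0.0]
gripper_width: 74.6
finger_force: 0.0
```

Run:
```python
from h import *
s=env.sense();print(s["tcp_pos"])
p=env.read_camera("wrist");save(p,"w5.png")
for l in["ring_gauge_25_mid","gear_mid"]:
    for d in env.tip_of(l,p)[:2]: print(l,round(d["p"],2),np.round(d["position"]),np.round(world(p,*d["position"],Z[l]),1))
```

```text
[665.36725792  -1.31398235 115.54524176]
ring_gauge_25_mid 0.71 [316. 200.] [667.8  -2.6   8. ]
gear_mid 0.77 [380.  68.] [611.1 -92.9   9.5]
```

View pics/w5.png

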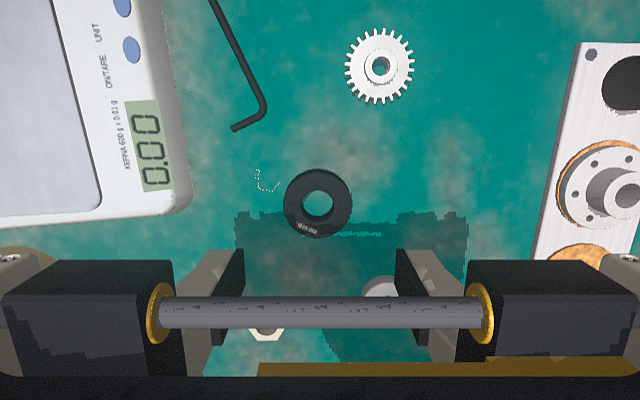

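The view shows the black ring at (318,203) between the fingers. The scale sits on the left with its edge at u≈192, so I'll check its height against the gripper body.

Run:
```python
from h import *
p=env.read_camera("wrist")
for u,v in[(185,190),(188,120),(160,200),(120,100),(100,205),(60,215)]: print(u,v,np.round(world(p,u,v)))
print(world(p,318,203,12))
```

```text
185 190 [763. -27.  21.]
188 120 [756. -75.   1.]
160 200 [776. -25.  36.]
120 100 [784. -94.  36.]
100 205 [819. -27.  36.]
60 215 [851. -23.  35.]
[666.84832482  -0.77482295  12.        ]
```

Call:
{"method": "drive_tool", "body": {
  "deltas": [
    [[-0.0005, -0.001, 0.035, 0], [0, 0, 0.035, 0], [0, 0, 0.02, 0], [0, 0, 0.01, 0], [0, 0, 0.006, 0], [0, 0, 0, 0], [0, 0, 0, 0]]
  ]
}}

```text
clock: 11.5
tcp_pos: [668.0, -0.6, 11.9]
tool_rot: [[-0.13, -0.991, 0.002], [-0.991, 0.13, 0.0], [-0.001, -0.002, -1.0]]
ft_force: [-0.5, -0.5, 0.3]
gripper_width: 74.2
finger_force: 0.0
```

Call:
{"method": "drive_tool", "body": {
  "deltas": [
    [[0, 0, 0.005, 0], [0, 0, 0, 0], [0, 0, 0, 0], [0, 0, 0, 0]]
  ]
}}

```text
clock: 11.9
tcp_pos: [667.4, -0.8, 5.8]
tool_rot: [[-0.131, -0.991, 0.0], [-0.991, 0.131, 0.0], [-0.0, -0.0, -1.0]]
ft_force: [-0.4, 0.2, -0.3]
gripper_width: 74.2
finger_force: 0.0
```

Call:
{"method": "drive_tool", "body": {
  "deltas": [
    [[0, 0, 0, 0], [0, 0, 0, 0], [0, 0, 0, 0], [0, 0, 0, 0], [0, 0, 0, 0]]
  ],
  "fingers": -1
}}

```text
clock: 12.4
tcp_pos: [667.2, -0.8, 5.6]
tool_rot: [[-0.131, -0.991, -0.0], [-0.991, 0.131, -0.0], [0.0, 0.0, -1.0]]
ft_force: [0.6, 0.1, 0.0]
gripper_width: 51.7
finger_force: 25.0
```

Call:
{"method": "drive_tool", "body": {
  "deltas": [
    [[0, 0, -0.02, 0], [0, 0, -0.03, 0], [0, 0, -0.02, 0], [-0.007, 0.02, 0, 0], [-0.014, 0.043, 0, 0], [-0.014, 0.043, 0, 0], [-0.014, 0.043, 0, 0], [-0.014, 0.043, 0, 0]]
  ]
}}

```text
clock: 13.2
tcp_pos: [483.3, 87.0, 75.3]
tool_rot: [[-0.131, -0.991, -0.0], [-0.991, 0.131, -0.0], [0.0, 0.0, -1.0]]
ft_force: [0.3, 1.5, -1.7]
gripper_width: 51.3
finger_force: 25.0
```

Call:
{"method": "drive_tool", "body": {
  "deltas": [
    [[-0.0077, 0.02, 0, 0], [0, 0.005, 0, 0], [0, 0, 0.01, 0], [0, 0, 0.01, 0], [0, 0, 0, 0], [0, 0, 0, 0]]
  ]
}}

```text
clock: 13.8
tcp_pos: [461.5, 97.0, 54.6]
tool_rot: [[-0.132, -0.991, -0.002], [-0.991, 0.132, -0.001], [0.001, 0.001, -1.0]]
ft_force: [0.3, -0.6, -1.5]
gripper_width: 51.6
finger_force: 25.0
```

Run:
```python
from h import *
s=env.sense();print(s["tcp_pos"],s["gripper_width"])
p=env.read_camera("wrist");save(p,"w6.png")
for l in["flange_mid"]:
    for d in env.tip_of(l,p)[:2]: print(l,round(d["p"],2),np.round(d["position"]),np.round(world(p,*d["position"],24),1))
```

```text
[461.51981645  96.9839176   54.62801405] 51.61434651249845
flange_mid 0.56 [320.  88.] [450.6  14.1  24. ]
```

View pics/w6.png

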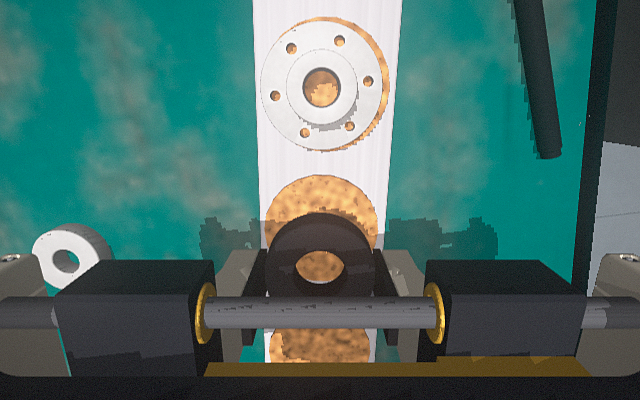

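The flange is well centred on its pad, and the ring is held level over the next one. Lowering.

Call:
{"method": "drive_tool", "body": {
  "deltas": [
    [[0, 0, 0.015, 0], [0, 0, 0.012, 0], [0, 0, 0.007, 0], [0, 0, 0.003, 0], [0, 0, 0, 0], [0, 0, 0, 0]]
  ]
}}

```text
clock: 14.5
tcp_pos: [461.7, 97.8, 18.9]
tool_rot: [[-0.131, -0.991, 0.0], [-0.991, 0.131, 0.0], [-0.0, -0.0, -1.0]]
ft_force: [0.2, -1.0, -2.5]
gripper_width: 51.3
finger_force: 25.0
```

Call:
{"method": "drive_tool", "body": {
  "deltas": [
    [[0, 0, 0, 0], [0, 0, 0, 0], [0, 0, 0, 0], [0, 0, 0, 0]]
  ],
  "fingers": 0.5
}}

```text
clock: 14.9
tcp_pos: [461.5, 97.8, 18.8]
tool_rot: [[-0.131, -0.991, 0.001], [-0.991, 0.131, 0.0], [-0.0, -0.0, -1.0]]
ft_force: [-0.7, -0.8, 0.0]
gripper_width: 65.6
finger_force: 0.0
```

Call:
{"method": "drive_tool", "body": {
  "deltas": [
    [[0, 0, -0.02, 0], [0, 0, -0.04, 0], [0, 0, -0.03, 0], [0, 0, 0, 0]]
  ]
}}

```text
clock: 15.3
tcp_pos: [463.8, 99.0, 112.8]
tool_rot: [[-0.13, -0.992, 0.007], [-0.992, 0.13, 0.004], [-0.004, -0.006, -1.0]]
ft_force: [0.0, -0.1, -0.5]
gripper_width: 65.7
finger_force: 0.0
```

Call:
{"method": "drive_tool", "body": {
  "deltas": [
    [[-0.003, -0.025, 0, 0], [-0.005, -0.04, 0, 0], [-0.005, -0.04, 0, 0], [-0.004, -0.035, 0, 0], [-0.001, -0.015, 0, 0], [0, -0.0045, 0, 0], [0, 0, 0, 0], [0, 0, 0, 0]]
  ]
}}

```text
clock: 16.1
tcp_pos: [620.8, 94.6, 108.3]
tool_rot: [[-0.131, -0.991, -0.001], [-0.991, 0.131, -0.0], [0.0, 0.001, -1.0]]
ft_force: [0.2, -0.5, 0.4]
gripper_width: 65.6
finger_force: 0.0
```

Run:
```python
from h import *
s=env.sense();print(s["tcp_pos"])
p=env.read_camera("wrist");save(p,"w7.png")
for l,z in(("ring_gauge_16_mid",7),("ring_gauge_25_mid",19)):
    for d in env.tip_of(l,p)[:2]: print(l,round(d["p"],2),np.round(d["position"]),np.round(world(p,*d["position"],z),1))
```

```text
[620.83744312  94.58140662 108.2968094 ]
ring_gauge_16_mid 0.57 [318. 203.] [621.8  93.8   7. ]
ring_gauge_16_mid 0.54 [568.  56.] [439.7  11.9   7. ]
ring_gauge_25_mid 0.79 [539. 187.] [461.2  98.7  19. ]
```

View pics/w7.png

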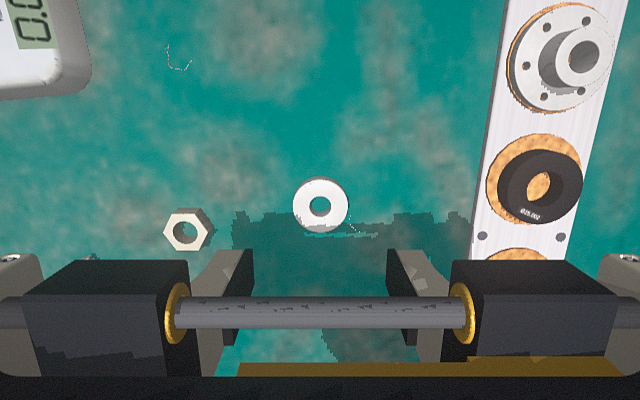

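The steel ring is at (320,203) between the fingers, and the nut at (187,230) is clear of them. The black ring is on its pad.

Call:
{"method": "drive_tool", "body": {
  "deltas": [
    [[0, 0, 0.03, 0], [0, 0, 0.033, 0], [0, 0, 0.02, 0], [0, 0, 0.012, 0], [0, 0, 0.008, 0], [0, 0, 0, 0], [0, 0, 0, 0], [0, 0, 0, 0]]
  ]
}}

```text
clock: 17.05
tcp_pos: [622.6, 95.0, 6.7]
tool_rot: [[-0.13, -0.991, 0.002], [-0.991, 0.13, 0.001], [-0.001, -0.002, -1.0]]
ft_force: [-0.2, 0.0, 0.5]
gripper_width: 65.9
finger_force: 0.0
```

Call:
{"method": "drive_tool", "body": {
  "deltas": [
    [[0, 0, 0, 0], [0, 0, 0, 0], [0, 0, 0, 0], [0, 0, 0, 0], [0, 0, 0, 0]]
  ],
  "fingers": -1
}}

```text
clock: 17.55
tcp_pos: [621.9, 94.7, 5.8]
tool_rot: [[-0.131, -0.991, 0.0], [-0.991, 0.131, 0.0], [-0.0, -0.0, -1.0]]
ft_force: [-0.7, -1.1, 1.6]
gripper_width: 39.8
finger_force: 25.0
```

Call:
{"method": "drive_tool", "body": {
  "deltas": [
    [[0, 0, -0.02, 0], [0, 0, -0.03, 0], [0, 0, -0.02, 0], [-0.01, 0.02, 0, 0], [-0.018, 0.04, 0, 0], [-0.018, 0.043, 0, 0], [-0.015, 0.035, 0, 0], [-0.0076, 0.0196, 0, 0]]
  ]
}}

```text
clock: 18.35
tcp_pos: [472.2, 183.9, 75.5]
tool_rot: [[-0.13, -0.992, -0.001], [-0.992, 0.13, 0.0], [0.0, 0.001, -1.0]]
ft_force: [-0.3, 0.4, -1.0]
gripper_width: 40.1
finger_force: 25.0
```

Call:
{"method": "drive_tool", "body": {
  "deltas": [
    [[0, 0, 0, 0], [0, 0, 0.01, 0], [0, 0, 0.01, 0], [0, 0, 0, 0], [0, 0, 0, 0]]
  ]
}}

```text
clock: 18.85
tcp_pos: [474.6, 182.5, 54.6]
tool_rot: [[-0.132, -0.991, -0.001], [-0.991, 0.132, -0.001], [0.002, 0.001, -1.0]]
ft_force: [0.1, 0.0, -0.3]
gripper_width: 39.9
finger_force: 25.0
```

Run:
```python
from h import *
s=env.sense();print(s["tcp_pos"],s["gripper_width"])
p=env.read_camera("wrist");save(p,"w8.png")
```

```text
[474.6355392  182.48399986  54.61083776] 39.855871181879664
```

View pics/w8.png

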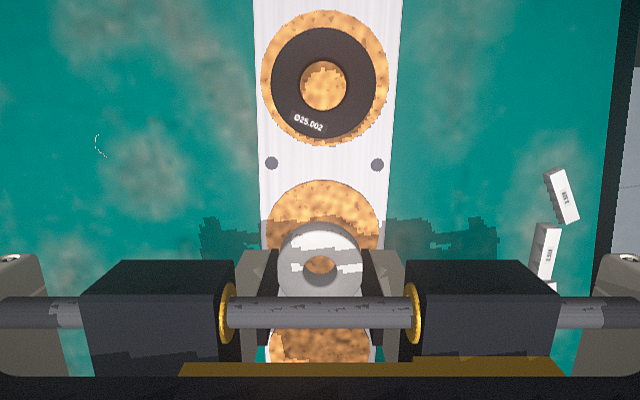

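The black ring is centred on its pad at (323,83), and the steel ring is held level over the third pad. Lowering.

Call:
{"method": "drive_tool", "body": {
  "deltas": [
    [[0, 0, 0.015, 0], [0, 0, 0.012, 0], [0, 0, 0.007, 0], [0, 0, 0.003, 0], [0, 0, 0, 0], [0, 0, 0, 0]]
  ]
}}

```text
clock: 19.5
tcp_pos: [474.8, 183.4, 18.8]
tool_rot: [[-0.13, -0.991, 0.0], [-0.991, 0.13, 0.0], [-0.0, -0.0, -1.0]]
ft_force: [0.5, 0.2, -1.2]
gripper_width: 39.9
finger_force: 25.0
```

Call:
{"method": "drive_tool", "body": {
  "deltas": [
    [[0, 0, 0, 0], [0, 0, 0, 0], [0, 0, 0, 0], [0, 0, 0, 0]]
  ],
  "fingers": 0.3
}}

```text
clock: 19.9
tcp_pos: [474.7, 183.4, 18.8]
tool_rot: [[-0.131, -0.991, 0.0], [-0.991, 0.131, 0.0], [-0.0, -0.0, -1.0]]
ft_force: [-0.2, 0.1, 0.0]
gripper_width: 56.6
finger_force: 0.0
```

Call:
{"method": "drive_tool", "body": {
  "deltas": [
    [[0, 0, -0.02, 0], [0, 0, -0.04, 0], [0, 0, -0.03, 0], [0, 0, 0, 0]]
  ]
}}

```text
clock: 20.3
tcp_pos: [476.9, 184.9, 112.9]
tool_rot: [[-0.13, -0.992, 0.006], [-0.992, 0.13, 0.005], [-0.005, -0.006, -1.0]]
ft_force: [0.4, -0.2, -0.6]
gripper_width: 56.8
finger_force: 0.0
```

Call:
{"method": "drive_tool", "body": {
  "deltas": [
    [[-0.015, -0.013, 0, 0], [-0.03, -0.026, 0, 0], [-0.03, -0.026, 0, 0], [-0.03, -0.025, 0, 0], [-0.02, -0.017, 0, 0], [-0.0084, -0.0067, 0, 0], [0, 0, 0, 0], [0, 0, 0, 0]]
  ]
}}

```text
clock: 21.1
tcp_pos: [603.8, 299.9, 107.9]
tool_rot: [[-0.131, -0.991, -0.001], [-0.991, 0.131, -0.001], [0.001, 0.001, -1.0]]
ft_force: [0.7, 0.3, -0.5]
gripper_width: 57.3
finger_force: 0.0
```

Run:
```python
from h import *
s=env.sense();print(s["tcp_pos"])
p=env.read_camera("wrist");save(p,"w9.png")
for l,z in(("ring_gauge_16_mid",18),("bushing_mid",11),("pad_1",8)):
    for d in env.tip_of(l,p)[:2]: print(l,round(d["p"],2),np.round(d["position"]),np.round(world(p,*d["position"],z),1))
```

```text
[603.76519956 299.91906095 107.8823473 ]
ring_gauge_16_mid 0.61 [497.   8.] [476.2 183.2  18. ]
bushing_mid 0.81 [317. 205.] [606.1 299.1  11. ]
pad_1 0.93 [474. 146.] [486.6 270.8   8. ]
pad_1 0.77 [493.  12.] [474.4 184.1   8. ]
```

View pics/w9.png

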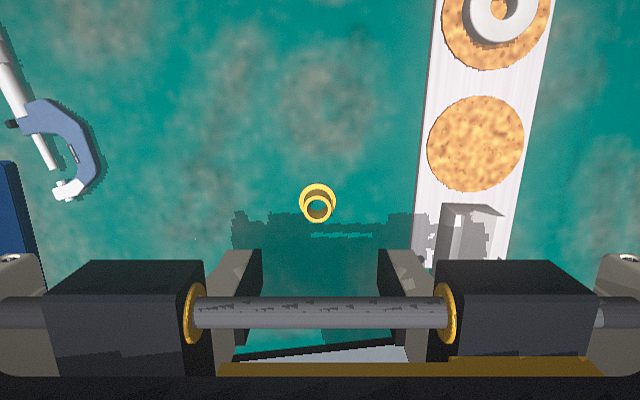

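The bushing stands at (317,203) with its collar showing, and pad_1 nearby at (475,145) is still free. Going low so the fingers grip the collar.

Call:
{"method": "drive_tool", "body": {
  "deltas": [
    [[0.0012, 0, 0.03, 0], [0, 0, 0.033, 0], [0, 0, 0.02, 0], [0, 0, 0.012, 0], [0, 0, 0.008, 0], [0, 0, 0.002, 0], [0, 0, 0, 0], [0, 0, 0, 0]]
  ]
}}

```text
clock: 22.1
tcp_pos: [605.1, 300.0, 4.7]
tool_rot: [[-0.13, -0.991, 0.001], [-0.991, 0.13, 0.001], [-0.001, -0.001, -1.0]]
ft_force: [-0.7, 0.0, 0.0]
gripper_width: 56.8
finger_force: 0.0
```

Call:
{"method": "drive_tool", "body": {
  "deltas": [
    [[0, 0, 0, 0], [0, 0, 0, 0], [0, 0, 0, 0], [0, 0, 0, 0], [0, 0, 0, 0], [0, 0, 0, 0]]
  ],
  "fingers": -1
}}

```text
clock: 22.7
tcp_pos: [604.5, 299.5, 3.6]
tool_rot: [[-0.131, -0.991, -0.0], [-0.991, 0.131, -0.0], [0.0, -0.0, -1.0]]
ft_force: [-0.8, -1.4, 0.7]
gripper_width: 25.5
finger_force: 24.5
```

Call:
{"method": "drive_tool", "body": {
  "deltas": [
    [[0, 0, -0.02, 0], [0, 0, -0.03, 0], [0, 0, -0.02, 0], [0.006, 0.015, 0, 0], [0.013, 0.032, 0, 0], [0.013, 0.032, 0, 0], [0.009, 0.022, 0, 0], [0.004, 0.0105, 0, 0]]
  ]
}}

```text
clock: 23.5
tcp_pos: [486.2, 268.6, 73.7]
tool_rot: [[-0.13, -0.991, -0.001], [-0.991, 0.13, -0.0], [0.0, 0.001, -1.0]]
ft_force: [-0.1, -0.1, -0.8]
gripper_width: 25.1
finger_force: 24.4
```

Call:
{"method": "drive_tool", "body": {
  "deltas": [
    [[0, 0, 0, 0], [0, 0, 0, 0], [0, 0, 0, 0]]
  ]
}}

```text
clock: 23.8
tcp_pos: [489.1, 270.0, 73.6]
tool_rot: [[-0.131, -0.991, 0.001], [-0.991, 0.131, 0.0], [-0.0, -0.0, -1.0]]
ft_force: [0.6, 0.4, -0.6]
gripper_width: 25.6
finger_force: 24.4
```

Run:
```python
from h import *
s=env.sense();print(s["tcp_pos"],s["gripper_width"])
p=env.read_camera("wrist");save(p,"w10.png",(170,100,490,340),2.4)
```

```text
[489.07760389 269.96766517  73.58500514] 25.62499222860296
```

View pics/w10.png

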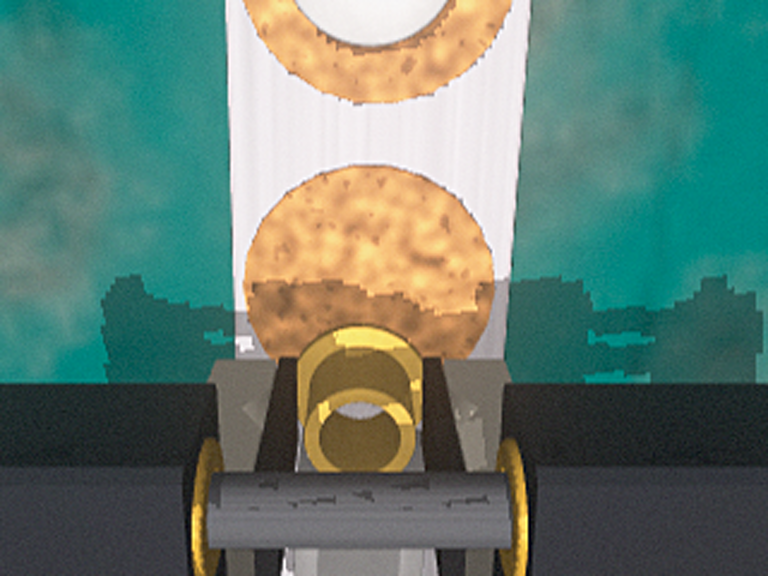

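The bushing is held upright by its collar over the last pad. Lowering and releasing.

Call:
{"method": "drive_tool", "body": {
  "deltas": [
    [[0, 0, 0.015, 0], [0, 0, 0.02, 0], [0, 0, 0.012, 0], [0, 0, 0.007, 0], [0, 0, 0.003, 0], [0, 0, 0, 0], [0, 0, 0, 0], [0, 0, 0, 0]]
  ]
}}

```text
clock: 24.65
tcp_pos: [488.5, 269.8, 17.2]
tool_rot: [[-0.13, -0.991, 0.001], [-0.991, 0.13, 0.001], [-0.001, -0.001, -1.0]]
ft_force: [0.4, -0.6, -0.8]
gripper_width: 25.5
finger_force: 24.4
```

Call:
{"method": "drive_tool", "body": {
  "deltas": [
    [[0, 0, 0.001, 0], [0, 0, 0, 0], [0, 0, 0, 0]]
  ]
}}

```text
clock: 24.95
tcp_pos: [488.1, 269.5, 15.7]
tool_rot: [[-0.131, -0.991, 0.0], [-0.991, 0.131, 0.0], [-0.0, -0.0, -1.0]]
ft_force: [-0.4, 0.5, 0.1]
gripper_width: 25.4
finger_force: 24.4
```

Call:
{"method": "drive_tool", "body": {
  "deltas": [
    [[0, 0, 0, 0], [0, 0, 0, 0], [0, 0, 0, 0], [0, 0, 0, 0]]
  ],
  "fingers": 0.1
}}

```text
clock: 25.35
tcp_pos: [488.1, 269.5, 15.6]
tool_rot: [[-0.131, -0.991, 0.0], [-0.991, 0.131, 0.0], [-0.0, -0.0, -1.0]]
ft_force: [0.6, -0.1, -0.6]
gripper_width: 47.3
finger_force: 0.0
```

Call:
{"method": "drive_tool", "body": {
  "deltas": [
    [[0, 0, -0.01, 0], [0, 0, -0.03, 0], [-0.02, 0, -0.04, 0], [-0.03, 0, -0.04, 0], [-0.03, 0, -0.02, 0], [0, 0, 0, 0], [0, 0, 0, 0], [0, 0, 0, 0]]
  ]
}}

```text
clock: 26.15
tcp_pos: [497.8, 347.6, 154.8]
tool_rot: [[-0.131, -0.991, -0.001], [-0.991, 0.131, -0.001], [0.001, 0.001, -1.0]]
ft_force: [-1.1, 0.6, -0.5]
gripper_width: 48.6
finger_force: 0.0
```

Run:
```python
from h import *
s=env.sense();print(s["tcp_pos"],s["gripper_width"],s["clock"])
p=env.read_camera("wrist");save(p,"w11.png")
for l,z in(("flange_mid",24),("ring_gauge_25_mid",19),("ring_gauge_16_mid",18),("bushing_mid",22),("pad_1",8)):
    for d in env.tip_of(l,p)[:4]: print(l,round(d["p"],2),np.round(d["position"]),np.round(world(p,*d["position"],z),1))
```

```text
[497.8370373  347.637337   154.83330021] 48.55641055335732 26.15
bushing_mid 0.59 [319.  97.] [488.4 269.5  22. ]
pad_1 0.68 [320.  95.] [486.7 268.3   8. ]
```

View pics/w11.png

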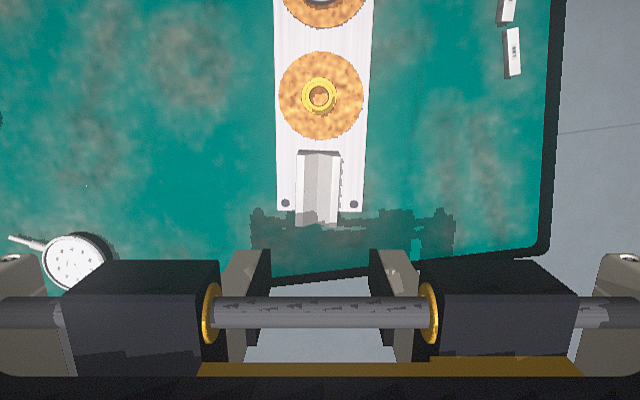

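The bushing stands at (319,96), centred on its pad at (321,96). One overall check before handing in.

Run:
```python
from h import *
p=env.read_camera("top"); save(p,"c2.png",(200,160,400,285),4)
```

```text
(no output)
```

View pics/c2.png

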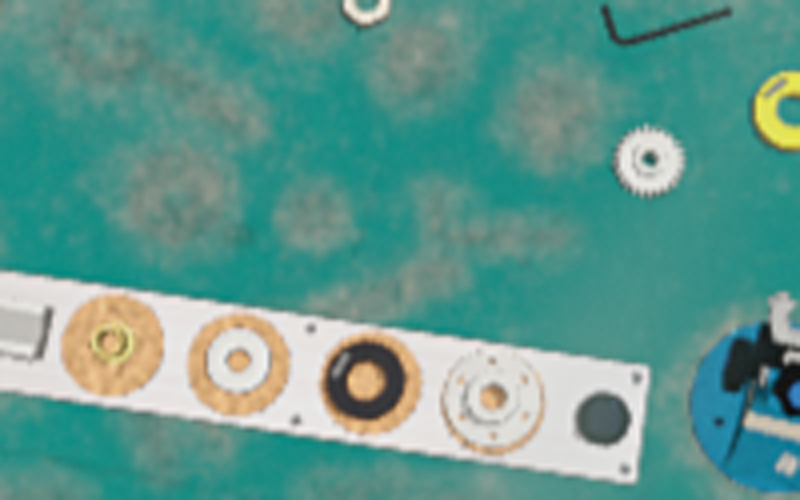

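All four parts are centred on their pads, in the right order from the loupe at (603,418): flange (493,398), black ring (367,380), steel ring (239,361), bushing (112,342). The gear at (649,160) has not moved.

```bash
python3 -c "
from rig import env
print(env.hand_in())"
```

```text
the job is handed in; nothing more can be done
None
```

The job is handed in: flange, black ring, steel ring and bushing lie flat and centred on the pads from the loupe to the V-block, and the gear has not moved; it took about 26 s of the 90 s limit, and the hand-in call returned no verdict.

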